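# Seat the filler's indexing plate on its drive and hold it down

### The arm

A 6-joint arm with a two-finger parallel gripper is mounted at the origin on the work surface. World frame = base frame: x ahead of the robot, y to its left, z up, the work surface at z = 0. Lengths are in m, angles in degrees, forces in N, time in s.
With the tool pointing down it reaches from about 0.275 to 0.725 m from the base axis. Payload 15.9 kg.
Tool frame: the origin (TCP) lies midway between the tips of the shut fingers; the grasp point (between the pads) lies 19 mm behind it; z points along the fingers, x is the direction in which the jaws open and shut, and the axes are right-handed (so a half turn about z gives the same grasp; the last joint's range is limited). The gripper opens to 85 mm and grips with 20 to 120 N. Pads are 22 mm wide; open, the fingers measure 114 mm over their backs; the gripper's body (76 mm by 85 mm) begins 54 mm behind the grasp point. The pads swing forward as they close: fully open they stand 13 mm farther back than shut.
Start: joints at [-75.344, 12.198, -1.971, 75.831, 0, 90], TCP at [0.127, -0.484, 0.231] pointing down, gripper open.
Joint ranges: [-170.91, 170.91], [-42.67, 98.43], [-65.05, 77.54], [-120.47, 116.71], [-90, 82.35], [-180, 180]. Speed limits (degrees/s): [108.29, 108.29, 136.94, 147.25, 180, 180].

### API

Orientations are given as a 3x3 rotation matrix whose columns are the frame's x, y, z axes.
In Python, from bench import arm gives the robot as it stands.
- The arm moves only by the tool play_rows, never from a script. Its argument "targets" is one flat list of numbers, 4 for each row, row after row: the shift along the world's x, y, z in mm, then the turn about the world's z in rad. A call has exactly 10 rows; each row is the pose to reach, as a shift and turn from the pose commanded when the call began; what a row does not reach only later rows make up. A row lasts 1/10 s, in which the tool goes at most 50 mm and 8.59 degrees, less where a joint would pass 70% of its speed; a pose out of reach is approached as far as the arm can. A call with a gripper value outside its range is refused whole. "gripper" is the opening, from 0 (shut) to 1 (fully open), set as the call begins (left out, the last holds). The fingers move at their own pace and stop on an object; "newtons" is the grip in N (left out, the last holds). Time passes only in rows, so rows that repeat a pose let the fingers close, or fill a call up. It gives the time, the measured TCP pose, the force and the opening at its end, in the units of the state.
- arm.state(): the state, without advancing time (a new reading comes with each control period).
- arm.get_image(name): name is "side" or "top" or "wrist"; returns a dict with "pixels" (480x640x3 uint8, red, green, blue), "fx", "fy", "cx", "cy" (pixels), "rvec" (rotation vector, rad) and "tvec" (3), from world to camera coordinates, as OpenCV has them. Camera axes: x right, y down, z forward; pixel columns grow to the right and rows downward; lengths in m; the calibration is good to about 2 mm. The wrist camera is an equidistant fisheye: a pixel r from the principal point sees the ray r / f radians off the axis. A picture is of the moment at which its call begins. There is no depth.
- arm.finish_job(): hands the job in, once; it reports no verdict.
Trained networks look in the newest picture that a camera, given by its name, has taken for a name from the list of things; names that differ only in an ending like _2 or _b are one class to them, and where a whole thing is asked for, a point or a joint stands for the part that bears it (a point fixed in the world has none). Each returns a list of dicts, best first, with "p" (0 to 1); they miss things now and then, are a little off and sometimes report something else, mostly with a low value. They report only what shows in the picture. A call takes as long as a camera call. They do not tell look-alikes from the thing itself.
- arm.regions_of(camera, name): "region" (480x640 bool, what is visible of it) and "bbox" ([left, top, width, height] in pixels, round what is visible of it).
The state is a dict: "clock": time; "joint_positions": joint angles; "qd": joint speeds; "joint_efforts": joint torques, N m; "eef_pos": TCP position; "ee_rot": TCP orientation; "ft_force": force on the tool from outside, world axes, zero at the start; "ft_torque": the same for the moment, N m; "finger_gap": finger opening in m.
Only numpy, scipy, OpenCV 4.12 (cv2) and the standard library are available. Lean on these libraries where they do the work, as an engineer would, in place of code of your own. Each camera call takes 0.05 s, during which the arm holds its last target.

### The job

Take the bottle-filler's indexing plate, lift it out of its storage stand and put its keyed shaft into the hub of the drive: turn it until the key slips into the keyway, then keep pushing against the spring until the plate is fully home, its disc down on the hub. Finish while still holding the plate pressed fully home, without letting go, so that I can do up the lock screw. Leave the bottles and the cup of test strips where they are.

Things in the scene. Friction and masses are not known exactly. Their poses are not given: they have to be found in the camera images.
- plate_grip (a point): Centre of the grip bar of the loose indexing plate (about 0.3 kg, upright): black bar 44 mm long (x), 14 thick (y), 56 tall, its top 28 mm above this point. It stands mid-way on an aluminium disc 100 mm across, 8 thick: disc top 28, underside 36 mm below this point; six low bottle seats (2 mm) on the disc. z is up along the shaft axis, +x along the bar to the tab on the rim.
- plate_tab (a point): Tip of the one rectangular tab (14 mm wide) that sticks out 16 mm from the plate's disc, 66 mm from the plate's axis, 4 mm above the disc's underside. The shaft's only key lies directly below the tab's direction (plate +x). Axes as plate_grip.
- plate_tip (a point): Lower end of the plate's steel shaft, on its axis, 32 mm below the disc and 68 mm below plate_grip. Shaft 22 mm in diameter, its last 5 mm tapered to 14 mm. The key is 7 mm wide, stands 5 mm proud of the shaft on the +x side and runs from the disc down 18 mm, so the lowest 14 mm of the shaft are plain and round.
- stand: Fixed grey plastic storage stand, an open tube 62 mm across (foot 68 mm), 45 mm tall, with a 44 mm hole in which the plate's shaft hangs loosely at the start, the disc resting level on its rim. Origin at the centre of its underside.
- drive: Fixed white indexing drive of the bottle filler, a box 160 mm wide, 52 mm tall, with a steel hub standing up through its top. Origin at the bottom on the hub axis; +x points along the box to its dark control strip with a small knob and window; that end is 125 mm from the axis, the plain end 80 mm.
- hub_mouth (a point): Centre of the hub's open mouth, 70 mm above the table, 18 mm above the box top; axes of the drive box, NOT of the keyway. Hub about 62 mm across, fixed, it does not turn. Bore 25 mm in diameter (1.5 mm play round the shaft) with one keyway, a notch 10 mm wide (about 6 degrees of play either way) reaching 18 mm from the axis, over the full depth. Fully home, the disc lies on the rim.
- hub_bore (a point): Point on the hub axis 22 mm below the mouth: top of the spring ejector at rest. The keyway's direction differs each time and is not given: within 35 degrees either side of the drive's +x. See the notch from above, or feel for it: off the keyway, the key stops on the rim with the shaft 14 mm deep and drops on when over the keyway. Fully home the shaft is 32 mm deep.
- ejector (a joint): Travel (m) of the spring ejector down in the bore: 0 at rest, growing as the shaft presses it down, 0.010 with the plate fully home. It pushes up with about 6 N at 0 and 11 N at 0.010, more than the plate's weight, so it lifts the plate again as soon as nobody presses.
- bottle_a_mid (a point): Centre of a loose amber dropper bottle, 44 mm across and 113 mm tall with its rubber bulb; this point is 50 mm above its underside. A bystander.
- bottle_b_mid (a point): Centre of another such amber dropper bottle, same size and point. A bystander.
- strip_cup_mid (a point): Centre of a loose clear cup, 66 mm across and 75 mm tall, holding wooden test strips up to 120 mm high; this point is 40 mm above its underside. A bystander.
There are look-alikes about, which are no part of the job. Leave any turquoise look-alike of the part that bears plate_grip alone.

How it is judged:
By the outcome, as a careful person would: the job done as asked, in the order asked, and still so for the second after the job is handed in, while the arm keeps its last pose, push and grip.
It also fails if it takes over 54 s, if anything falls off the work surface, if the arm or the gripper's body presses on something with over 40 N, if the wrist force passes 120 N, or if a joint passes its speed limit or range.

## Working session

There is one attempt and no reset: what is moved stays moved. The work goes in short steps, Python scripts to look and compute and a tool call to move; the robot and the scene stay as the last step left them, time stands still between calls to the robot, and variables do not carry over. Pictures are saved under pics/ and viewed, and the job is handed in when it is done.

Besides the shell and the picture viewer there is one more tool, called after "Call:" as a command line: name --argument value ..., lists and objects as JSON in quotes. play_rows: Moves the arm, as the interface text tells. Its arguments: {"type":"object","properties":{"targets":{"type":"array","items":{"type":"number"}},"gripper":{"type":"number"},"newtons":{"type":"number"}},"required":["targets"]}

```bash
ls; mkdir -p pics; cat > h.py <<'E'
import numpy as np, cv2
from bench import arm
def cam(n,fn=None):
    im=arm.get_image(n)
    if fn: cv2.imwrite(f'pics/{fn}.png',cv2.cvtColor(im['pixels'],cv2.COLOR_RGB2BGR))
    return im
def ray(im,u,v,fish=False):
    R,_=cv2.Rodrigues(np.array(im['rvec'],float)); t=np.array(im['tvec'],float).reshape(3)
    x=(u-im['cx'])/im['fx'];y=(v-im['cy'])/im['fy']
    if fish:
        r=np.hypot(x,y); d=np.array([0,0,1.]) if r<1e-9 else np.array([np.sin(r)*x/r,np.sin(r)*y/r,np.cos(r)])
    else: d=np.array([x,y,1.])
    return -R.T@t, R.T@d
def atz(im,u,v,z,fish=False):
    c,d=ray(im,u,v,fish); return c+d*(z-c[2])/d[2]
def proj(im,P,fish=False):
    R,_=cv2.Rodrigues(np.array(im['rvec'],float)); t=np.array(im['tvec'],float).reshape(3)
    p=R@np.array(P)+t
    if fish:
        rr=np.hypot(p[0],p[1]); th=np.arctan2(rr,p[2]); k=th/max(rr,1e-9)
        return np.array([im['fx']*p[0]*k+im['cx'],im['fy']*p[1]*k+im['cy']])
    return np.array([im['fx']*p[0]/p[2]+im['cx'],im['fy']*p[1]/p[2]+im['cy']])
E
python3 - <<'E'
from h import *
for n in ['side','top','wrist']:
    im=cam(n,n+'0'); c,d=ray(im,320,240); print(n,im['fx'],im['cx'],im['cy'],c.round(3),d.round(3))
    for t in ['plate_grip','stand','drive','hub_mouth','bottle_a_mid','strip_cup_mid']:
        print(t,[(round(r['p'],2),r['bbox']) for r in arm.regions_of(n,t)])
print(arm.state())
E
```

```text
pics
side 570.5739997323009 315.36810621059516 232.6393836976893 [0.357 0.812 0.693] [ 0.161 -0.798 -0.581]
plate_grip [(0.95, [349.6, 151.4, 48.5, 42.9]), (0.93, [331.2, 183.5, 53.5, 41.8]), (0.8, [374.8, 236.8, 67.9, 47.9]), (0.71, [418.7, 195.8, 48.1, 42.9]), (0.59, [265.5, 154.2, 46.6, 42.3])]
stand [(0.67, [345.0, 222.4, 33.7, 19.2]), (0.37, [217.3, 291.5, 162.1, 129.5])]
drive [(0.84, [213.3, 290.8, 165.8, 130.4])]
hub_mouth [(0.83, [217.6, 291.8, 159.4, 129.3])]
bottle_a_mid [(0.94, [226.3, 175.2, 24.3, 55.3]), (0.46, [218.9, 289.2, 161.4, 130.0])]
strip_cup_mid [(0.88, [187.5, 222.8, 39.4, 62.7]), (0.56, [218.0, 284.8, 161.9, 136.3])]
top 498.90779870051836 314.0584442182758 245.25803851989605 [ 0.47  -0.065  0.903] [ 0.079 -0.007 -0.997]
plate_grip [(0.97, [272.8, 306.8, 59.5, 64.9]), (0.84, [358.8, 345.3, 60.4, 62.2]), (0.84, [427.9, 147.7, 58.8, 57.7]), (0.81, [454.9, 254.6, 56.2, 59.9]), (0.55, [364.9, 240.5, 58.7, 67.8]), (0.21, [107.8, 181.4, 128.7, 140.3])]
stand []
drive [(0.65, [106.3, 183.0, 128.0, 138.5])]
hub_mouth [(0.89, [106.0, 179.7, 127.2, 140.6])]
bottle_a_m
[... 439 characters left out ...]
7.58304170e+01,
       -9.51511511e-04,  8.99984344e+01]), 'qd': array([-0.00215373,  0.02878366, -0.03807501, -0.0610749 , -0.05821527,
       -0.01568095]), 'joint_efforts': array([-1.86155674e-03, -6.85972738e+01,  4.87340748e+01,  1.13744740e-03,
       -1.12212551e-04, -4.19490038e-05]), 'eef_pos': array([ 0.12650878, -0.48371149,  0.23128969]), 'ee_rot': array([[ 2.53063618e-01, -9.67449639e-01, -2.36327463e-05],
       [-9.67449639e-01, -2.53063618e-01,  2.47261944e-05],
       [-2.99019362e-05,  1.66061917e-05, -9.99999999e-01]]), 'ft_force': array([-0.06600538,  0.61056005,  0.30645182]), 'ft_torque': array([ 0.04048833, -0.00371489, -0.02427106]), 'finger_gap': 0.08554633396483377}
```

View pics/side0.png

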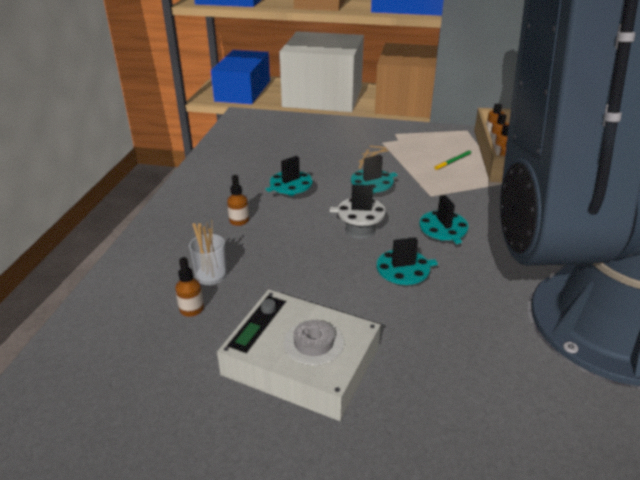

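View pics/top0.png

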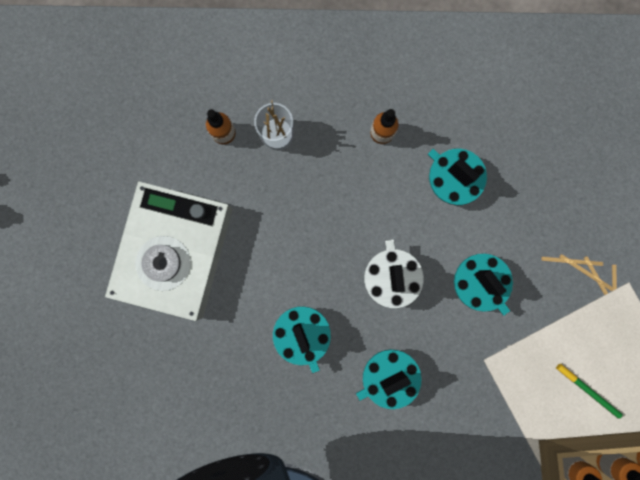

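View pics/wrist0.png

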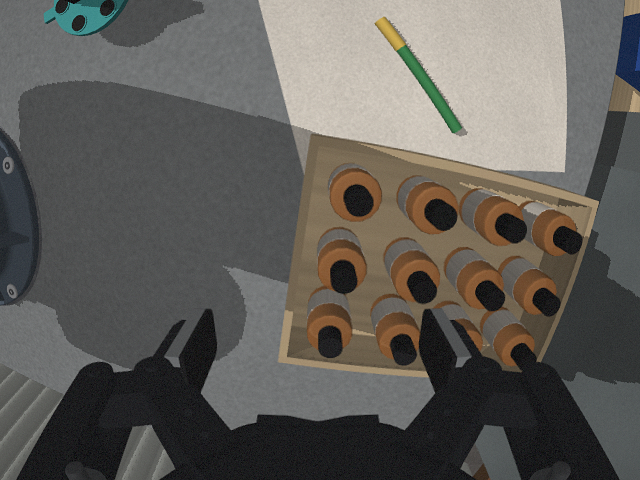

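```bash
python3 - <<'E'
from h import *
im=cam('top','top1'); p=im['pixels']
s=cam('side'); q=s['pixels']
a=cv2.resize(p[225:300,125:200],(400,400),interpolation=cv2.INTER_CUBIC)
b=cv2.resize(p[235:310,355:430],(400,400),interpolation=cv2.INTER_CUBIC)
c=cv2.resize(q[310:365,280:350],(400,314),interpolation=cv2.INTER_CUBIC)
o=np.zeros((800,800,3),np.uint8);o[:400,:400]=a;o[:400,400:]=b;o[400:714,:400]=c
o=o[:720,:];o=cv2.resize(o,(660,594))
cv2.imwrite('pics/crop1.png',o[:,:,::-1])
for (u,v) in [(394,278)]:
    print(atz(im,u,v,.053))
print(atz(im,161,263,.07))
# drive corners top z=.052
for u,v in [(141,184),(227,206),(196,320),(107,296)]: print(atz(im,u,v,.052).round(4))
for u,v in [(390,243),(395,278)]: print(atz(im,u,v,.05).round(4))
R=arm.regions_of('top','plate_grip')
for r in R: 
    m=r['region']; print(r['p'],r['bbox'],p[m].mean(0).round())
E
```

```text
[ 0.47420897 -0.19780164  0.053     ]
[0.49205684 0.19396687 0.07      ]
[0.6282 0.2395 0.052 ]
[0.5925 0.0898 0.052 ]
[0.3972 0.1365 0.052 ]
[0.4348 0.2893 0.052 ]
[ 0.5339 -0.191   0.05  ]
[ 0.4743 -0.2     0.05  ]
0.91 [457.6, 254.0, 51.8, 59.5] [28. 98. 98.]
0.88 [367.0, 242.0, 56.4, 65.1] [135. 139. 138.]
0.79 [427.5, 147.1, 59.3, 57.6] [29. 97. 97.]
0.74 [274.1, 306.9, 60.5, 66.8] [ 31. 103. 104.]
0.65 [358.2, 348.0, 64.3, 61.2] [ 31. 102. 102.]
```

View pics/crop1.png

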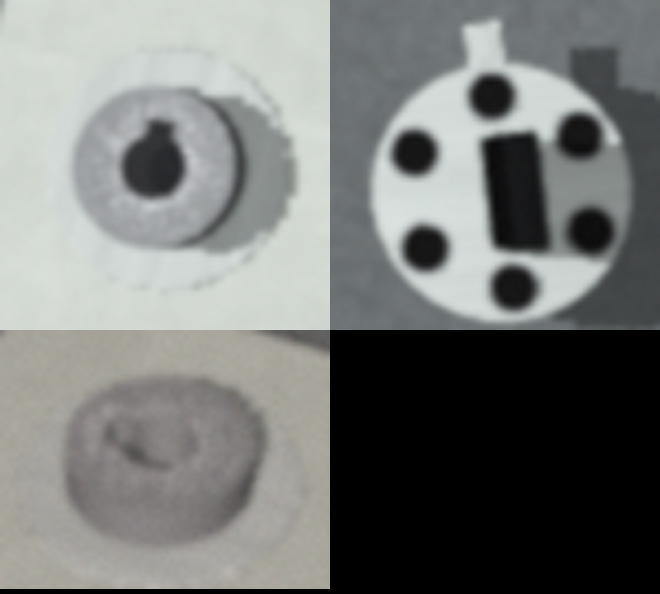

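```bash
cat > fit.py <<'E'
from h import *
from scipy.optimize import least_squares
def ell(im,mask):
    cs,_=cv2.findContours(mask.astype(np.uint8),cv2.RETR_EXTERNAL,cv2.CHAIN_APPROX_NONE)
    c=max(cs,key=cv2.contourArea); return c
im=cam('top'); p=im['pixels'].astype(int); g=p.mean(2)
# plate: white region union bar
sub=np.zeros(g.shape,bool); 
r=[r for r in arm.regions_of('top','plate_grip') if abs(r['bbox'][0]-366)<8 and abs(r['bbox'][1]-242)<8]
print([ (x['p'],x['bbox']) for x in r])
if r:
    m=r[0]['region']; c=ell(im,m)[:,0,:]
    W=np.array([atz(im,u,v,.053)[:2] for u,v in c])
    def f(x): 
        d=np.hypot(W[:,0]-x[0],W[:,1]-x[1])-x[2]
        return np.where(np.abs(np.arctan2(*(W-x[:2]).T[::-1])-.15)<.35,0,d)
    s=least_squares(f,[.474,-.2,.05],loss='soft_l1',f_scale=.001); print('plate circ',s.x)
    d=np.hypot(*(W-s.x[:2]).T); t=W[d>.055]; print('tab',len(t),np.degrees(np.arctan2(*(t.mean(0)-s.x[:2])[::-1])))
# bar top: dark pixels near
yy,xx=np.mgrid[:480,:640]
bm=(g<70)&(xx>380)&(xx<412)&(yy>262)&(yy<294)
n,l,st,ce=cv2.connectedComponentsWithStats(bm.astype(np.uint8)); k=1+np.argmax(st[1:,4]); print('bar',st[k],ce[k])
# bore: dark
hm=np.zeros(g.shape,bool); box=(xx>150)&(xx<175)&(yy>248)&(yy<276)
big=cv2.resize(g[240:285,135:190].astype(np.float32),None,fx=8,fy=8,interpolation=cv2.INTER_CUBIC)
for th in (60,75,90):
    mk=big<th
    n,l,st,ce=cv2.connectedComponentsWithStats(mk.astype(np.uint8))
    best=[k for k in range(1,n) if abs(ce[k][0]/8+135-160)<5 and abs(ce[k][1]/8+240-262)<6]
    if not best: continue
    k=max(best,key=lambda k:st[k,4]); c=ell(im,l==k)[:,0,:]
    W=np.array([atz(im,(u+.5)/8+135-.5,(v+.5)/8+240-.5,.07)[:2] for u,v in c])
    # model: circle r + keyway
    def f(x):
        d=W-x[:2]; a=x[2]; X=d@[np.cos(a),np.sin(a)]; Y=d@[-np.sin(a),np.cos(a)]
        R=np.hypot(X,Y)-.0125
        q=np.maximum(np.abs(X-.009)-.009,np.abs(Y)-.005)
        return np.minimum(R,q)+x[3]
    for a0 in (-.6,-.2,.2):
        s=least_squares(f,[.492,.194,a0,0],loss='soft_l1',f_scale=.001); print('bore',th,s.x[:2].round(4),np.degrees(s.x[2]).round(1),s.x[3].round(4),s.cost)
E
python3 fit.py
```

```text
[(0.93, [367.7, 243.4, 57.6, 61.9])]
plate circ [ 0.4731676  -0.19745702  0.04932304]
tab 19 7.364409394888421
bar [390 266  15  26 315] [396.95238095 278.44444444]
bore 60 [0.4931 0.1965] -7.7 0.0024 1.1380969309914355e-05
bore 60 [0.4931 0.1965] -7.8 0.0024 1.1378071409164401e-05
bore 60 [0.4931 0.1965] -7.7 0.0024 1.1380969309914338e-05
bore 75 [0.4931 0.1966] -8.2 0.0017 1.0271730278320617e-05
bore 75 [0.4931 0.1966] -8.2 0.0017 1.0271730278320617e-05
bore 75 [0.4931 0.1966] -8.2 0.0017 1.0271730278320624e-05
bore 90 [0.4931 0.1966] -8.6 0.0012 1.1688365025765225e-05
bore 90 [0.4931 0.1966] -8.6 0.0012 1.168836502576935e-05
bore 90 [0.4931 0.1966] -8.5 0.0012 1.1687446124725656e-05
```

Call:
play_rows --targets '[35, 29, 0, -0.02, 70, 57, 0, -0.04, 105, 86, -5, -0.06, 140, 115, -10, -0.08, 175, 143, -15, -0.1, 210, 172, -20, -0.117, 245, 201, -25, -0.117, 280, 230, -30, -0.117, 315, 260, -30, -0.117, 346, 286, -30, -0.117]'

```text
clock: 2.3
eef_pos: [0.4739, -0.1959, 0.2012]
ee_rot: [[0.139, -0.99, 0.0], [-0.99, -0.139, 0.0], [-0.0, -0.0, -1.0]]
ft_force: [0.8, -1.1, 0.2]
finger_gap: 0.0855
```

```bash
python3 - <<'E'
from h import *
s=arm.state(); print(s['clock'],s['eef_pos'],s['ee_rot'].round(4).tolist(),s['ft_force'])
im=cam('wrist','wrist1')
print(proj(im,[.473,-.1975,.109],True))
E
```

```text
2.3 [ 0.47387426 -0.19589166  0.20121492] [[0.139, -0.9903, 0.0], [-0.9903, -0.139, 0.0001], [-0.0001, -0.0, -1.0]] [ 0.77751085 -1.10551755  0.20215849]
[319.68753185 248.27670192]
```

View pics/wrist1.png

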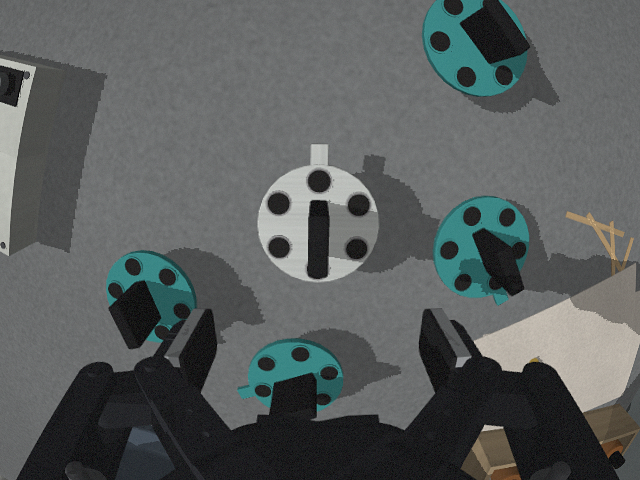

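```bash
cat > fw.py <<'E'
from h import *
from scipy.optimize import least_squares
im=cam('wrist'); p=im['pixels'].astype(int); g=p.mean(2)
print('cam',ray(im,320,240,True))
m=((g>135)&((p.max(2)-p.min(2))<25)).astype(np.uint8)
# white parts near center
m[:140]=0;m[290:]=0;m[:,:245]=0;m[:,390:]=0
m=cv2.morphologyEx(m,cv2.MORPH_OPEN,np.ones((3,3),np.uint8))
cs,_=cv2.findContours(m,cv2.RETR_EXTERNAL,cv2.CHAIN_APPROX_NONE)
c=np.concatenate([x[:,0] for x in cs if cv2.contourArea(x)>100]); hull=cv2.convexHull(c)
W=np.array([atz(im,u,v,.053,True)[:2] for u,v in c])
c0=np.array([.473,-.1975])
a=np.degrees(np.arctan2(*(W-c0).T[::-1]));rr=np.hypot(*(W-c0).T)
# per angular bin take outermost
sel=[];
for b in range(-180,180,4):
    k=np.where((a>=b)&(a<b+4)&(rr<.06))[0]
    if len(k) and abs(b-8)>14: sel.append(k[np.argmax(rr[k])])
S=W[sel]
s=least_squares(lambda x:np.hypot(S[:,0]-x[0],S[:,1]-x[1])-x[2],[*c0,.05],loss='soft_l1',f_scale=.0007)
print('disc',s.x,s.cost)
t=W[np.hypot(*(W-s.x[:2]).T)>.054]; print('tab',len(t),t.mean(0),t.max(0),np.degrees(np.arctan2(*(t.mean(0)-s.x[:2])[::-1])))
st=arm.state(); print(st['eef_pos'],np.degrees(np.arctan2(st['ee_rot'][1,0],st['ee_rot'][0,0])))
for P in ([.473,-.1975,.109],):
    pass
yaw=np.radians(8); ca,sa=np.cos(yaw),np.sin(yaw)
v=im['pixels'].copy()
for cx,cy in [s.x[:2]]:
  for z in (.109,.053):
    q=[proj(im,[cx+X*ca-Y*sa,cy+X*sa+Y*ca,z],True) for X,Y in [(.022,.007),(.022,-.007),(-.022,-.007),(-.022,.007)]]
    cv2.polylines(v,[np.round(np.array(q)).astype(np.int32)],True,(255,0,0),1)
cv2.imwrite('pics/fw.png',cv2.resize(v[140:300,240:400],(640,640) if 0 else (590,590))[:,:,::-1])
E
python3 fw.py
```

```text
cam (array([ 0.55564402, -0.18180343,  0.34382069]), array([-0.29744716, -0.04866788, -0.95349705]))
disc [ 0.47310171 -0.19613041  0.04960262] 1.7146502566384795e-06
tab 47 [ 0.53450094 -0.18823877] [ 0.53935904 -0.18140245] 7.324069379251194
[ 0.47530381 -0.19479057  0.20087923] -81.80770121832155
```

View pics/fw.png

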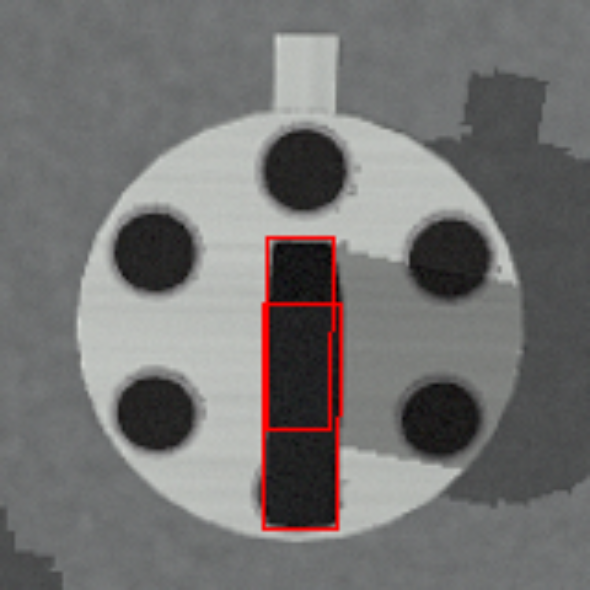

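Call:
play_rows --targets '[0, 0, -15, 0, 0, 0, -35, 0, 0, 0, -55, 0, 0, 0, -75, 0, 0, 0, -95, 0, 0, 0, -110, 0, 0, 0, -125, 0, 0, 0, -134, 0, 0, 0, -137, 0, 0, 0, -137, 0]'

```text
clock: 3.4
eef_pos: [0.4724, -0.1979, 0.0644]
ee_rot: [[0.138, -0.99, -0.0], [-0.99, -0.138, 0.0], [-0.0, 0.0, -1.0]]
ft_force: [0.1, -0.4, 0.1]
finger_gap: 0.0854
```

```bash
python3 - <<'E'
from h import *
im=cam('wrist','w3');s=arm.state(); print(s['clock'],s['eef_pos'],s['ft_force'],s['qd'].round(2))
E
```

```text
3.45 [ 0.47261957 -0.19791022  0.06473437] [ 0.18784089 -0.36166838 -0.24729436] [ 0.13 -0.34  0.32  0.16  0.06 -0.02]
```

View pics/w3.png

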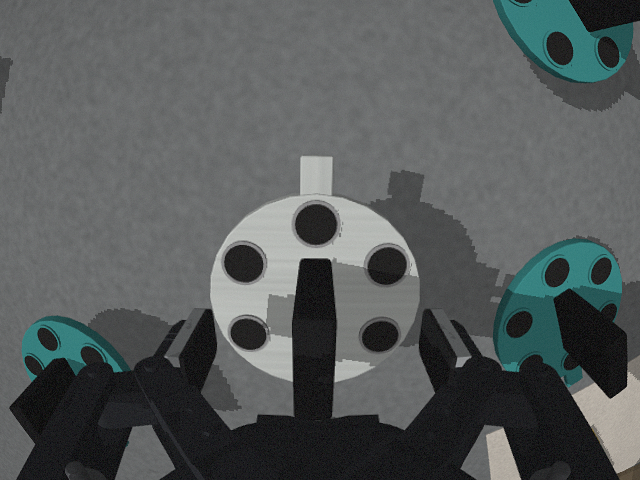

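Call:
play_rows --targets '[0, 0, 0, 0, 0, 0, 0, 0, 0, 0, 0, 0, 0, 0, 0, 0, 0, 0, 0, 0, 0, 0, 0, 0, 0, 0, 0, 0, 0, 0, 0, 0, 0, 0, 0, 0, 0, 0, 0, 0]' --gripper 0 --newtons 100

```text
clock: 4.45
eef_pos: [0.4726, -0.1977, 0.0645]
ee_rot: [[0.138, -0.99, 0.0], [-0.99, -0.138, -0.0], [0.0, -0.0, -1.0]]
ft_force: [-2.3, 0.5, 5.7]
finger_gap: 0.013
```

Call:
play_rows --targets '[0, 0, 3, 0, 0, 0, 10, 0, 0, 0, 22, 0, 0, 0, 36, 0, 0, 0, 50, 0, 0, 0, 64, 0, 0, 0, 78, 0, 0, 0, 90, 0, 0, 0, 100, 0, 0, 0, 100, 0]'

```text
clock: 5.45
eef_pos: [0.4732, -0.198, 0.1658]
ee_rot: [[0.138, -0.99, 0.002], [-0.99, -0.138, -0.001], [0.001, -0.002, -1.0]]
ft_force: [0.8, -0.5, -3.2]
finger_gap: 0.0129
```

```bash
python3 - <<'E'
from h import *
im=cam('wrist','w4');s=arm.state(); print(s['clock'],s['eef_pos'],s['ft_force'],s['ft_torque'],s['finger_gap'])
cam('side','s4')
E
```

```text
5.5 [ 0.47281163 -0.19784627  0.16479195] [-0.1472257   0.66745169 -3.56642273] [0.02724502 0.01948984 0.03657942] 0.012774776831989802
```

View pics/w4.png

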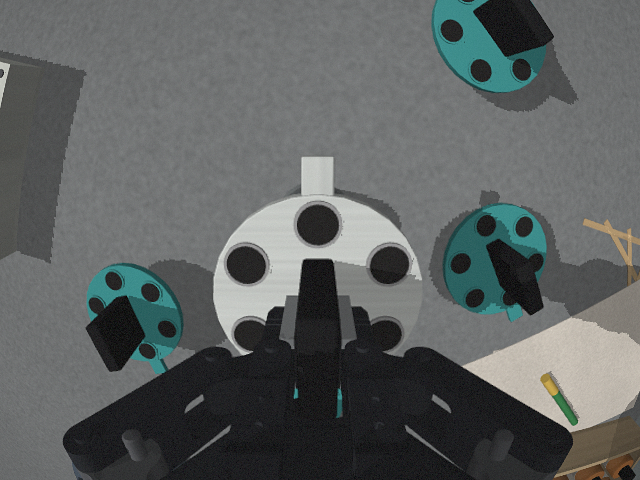

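View pics/s4.png

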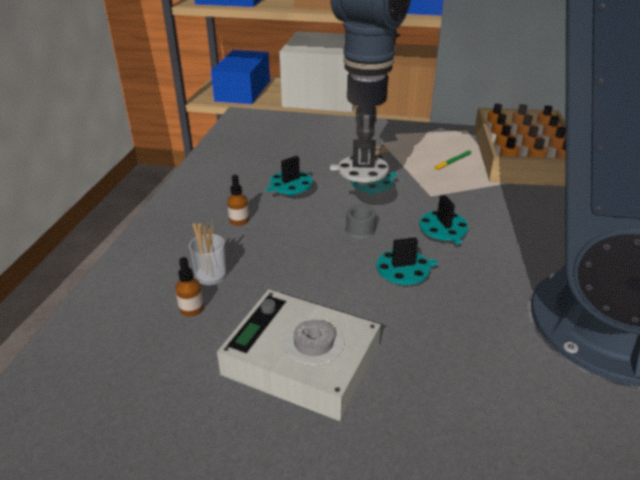

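```bash
cat > fh.py <<'E'
from h import *
from scipy.optimize import least_squares
im=cam('wrist'); st=arm.state(); p=im['pixels'].astype(int); g=p.mean(2)
e=st['eef_pos'];R=st['ee_rot'];print(e)
m=((g>120)&((p.max(2)-p.min(2))<25)).astype(np.uint8)
m[:150]=0;m[350:]=0;m[:,:205]=0;m[:,430:]=0
m=cv2.morphologyEx(m,cv2.MORPH_OPEN,np.ones((3,3),np.uint8))
cs,_=cv2.findContours(m,cv2.RETR_EXTERNAL,cv2.CHAIN_APPROX_NONE)
c=np.concatenate([x[:,0] for x in cs if cv2.contourArea(x)>100])
zt=e[2]-.0115
W=np.array([atz(im,u,v,zt,True) for u,v in c]); L=(W-e)@R  # tool frame
px=-L[:,1]; py=L[:,0]   # tool y ~ -plate x ; 
a=np.degrees(np.arctan2(py,px)); rr=np.hypot(px,py); sel=[]
for b in range(-110,110,4):
    k=np.where((a>=b)&(a<b+4)&(rr<.058))[0]
    if len(k) and abs(b+2)>16: sel.append(k[np.argmax(rr[k])])
S=np.c_[px,py][sel]
for fix in (0,1):
    s=least_squares(lambda x:np.hypot(S[:,0]-x[0],S[:,1]-x[1])-(.05 if fix else x[2]),[0,0,.05],loss='soft_l1',f_scale=.0007)
    print('disc in tool(-y,x)',s.x.round(4),s.cost,len(S))
zt=e[2]+.0165-.028
t=(px>.056)&(abs(py)<.015);T=np.c_[px,py][t]; print('tab px max',px[t].max(),'py range',py[t].min(),py[t].max())
E
python3 fh.py
```

```text
[ 0.47223006 -0.19758559  0.16381631]
disc in tool(-y,x) [0.0012 0.0001 0.0499] 7.079204839797398e-06 46
disc in tool(-y,x) [0.0011 0.0001 0.05  ] 7.137768710320871e-06 46
tab px max 0.06696541789298413 py range -0.006816040810640006 0.01492789109422029
```

Call:
play_rows --targets '[0, 8, 25, 0, -4, 35, 45, -0.04, -12, 80, 50, -0.08, -22, 126, 50, -0.12, -32, 172, 50, -0.16, -42, 218, 50, -0.2, -52, 264, 50, -0.24, -62, 310, 50, -0.28, -72, 360, 50, -0.28, -79, 408, 45, -0.28]'

```text
clock: 6.6
eef_pos: [0.3973, -0.0213, 0.2131]
ee_rot: [[-0.086, -0.996, 0.002], [-0.995, 0.086, 0.042], [-0.042, 0.001, -0.999]]
ft_force: [-0.3, -0.5, -2.7]
finger_gap: 0.0127
```

Call:
play_rows --targets '[0, 0, -5, 0, 0, 0, -15, 0, 0, 0, -25, 0, 0, 0, -35, 0, 0, 0, -40, 0, 0, 0, -40, 0, 0, 0, -40, 0, 0, 0, -40, 0, 0, 0, -40, 0, 0, 0, -40, 0]'

```text
clock: 7.6
eef_pos: [0.398, -0.0199, 0.1735]
ee_rot: [[-0.083, -0.997, 0.003], [-0.996, 0.083, 0.043], [-0.043, 0.001, -0.999]]
ft_force: [-0.3, -0.4, -3.7]
finger_gap: 0.0127
```

```bash
python3 - <<'E'
from h import *
im=cam('wrist','w5');s=arm.state(); print(s['clock'],s['eef_pos'],s['ee_rot'].round(4).tolist(),s['ft_force'],s['ft_torque'],s['finger_gap'])
print(proj(im,[.493,.1965,.07],True))
E
```

```text
7.65 [ 0.39796306 -0.01993144  0.17343291] [[-0.0831, -0.9965, 0.0028], [-0.9956, 0.0831, 0.0431], [-0.0432, 0.0008, -0.9991]] [-0.71036411 -0.01589089 -3.46098134] [-0.01291126 -0.01837623 -0.01241669] 0.013210616907077307
[ 50.93206841 148.85675077]
```

View pics/w5.png

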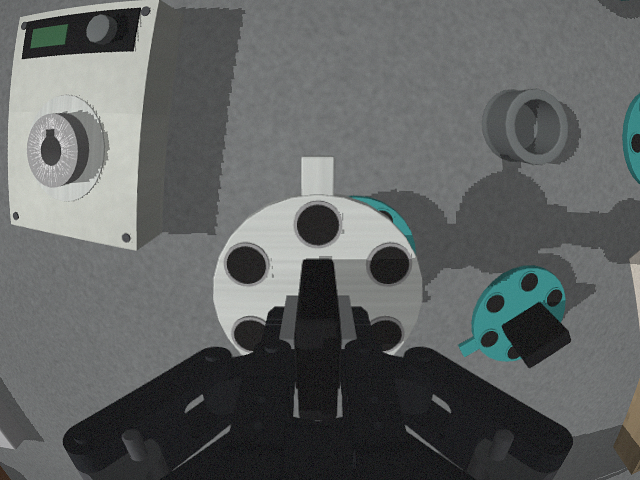

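```bash
python3 - <<'E'
from h import *
s=arm.state(); print(s['joint_positions'].round(2),s['joint_efforts'].round(1))
E
```

```text
[ -4.83   1.53 -22.7   65.81   2.48 179.94] [  0.  -51.2  48.6   0.    0.3  -0. ]
```

Call:
play_rows --targets '[0, 0, 15, 0, 0, 0, 30, 0, 0, -10, 40, 0, 5, -25, 40, 0, 10, -40, 40, 0, 15, -60, 40, 0, 20, -80, 40, 0, 20, -80, 40, 0, 20, -80, 40, 0, 20, -80, 40, 0]'

```text
clock: 8.65
eef_pos: [0.4176, -0.0998, 0.2133]
ee_rot: [[-0.083, -0.997, 0.002], [-0.996, 0.083, 0.043], [-0.043, 0.001, -0.999]]
ft_force: [0.1, 0.3, -3.7]
finger_gap: 0.0128
```

```bash
python3 - <<'E'
from h import *
s=arm.state(); print(s['joint_positions'].round(2),s['eef_pos'],s['ee_rot'].round(3).tolist())
E
```

```text
[-15.22   4.63 -13.55  72.34   2.43 169.54] [ 0.41764604 -0.09976785  0.21325346] [[-0.083, -0.997, 0.002], [-0.996, 0.083, 0.043], [-0.043, 0.001, -0.999]]
```

Call:
play_rows --targets '[12, -22, 0, 0, 26, -48, 0, 0, 40, -74, 0, 0, 52, -94, 0, 0, 55, -99, -10, 0, 55, -99, -30, 0, 55, -99, -50, 0, 55, -99, -70, 0, 55, -99, -85, 0, 55, -99, -85, 0]'

```text
clock: 9.65
eef_pos: [0.4713, -0.1975, 0.1263]
ee_rot: [[-0.082, -0.997, -0.001], [-0.996, 0.082, 0.045], [-0.045, 0.005, -0.999]]
ft_force: [-1.4, 0.2, -3.1]
finger_gap: 0.0128
```

```bash
python3 - <<'E'
from h import *
im=cam('side','s6');s=arm.state(); print(s['clock'],s['eef_pos'],s['ee_rot'].round(3).tolist())
cv2.imwrite('pics/s6c.png',cv2.resize(im['pixels'][130:270,280:450],(680,560),interpolation=cv2.INTER_CUBIC)[:,:,::-1])
E
```

```text
9.7 [ 0.47202746 -0.19786781  0.12768362] [[-0.082, -0.997, 0.001], [-0.996, 0.082, 0.044], [-0.044, 0.003, -0.999]]
```

View pics/s6c.png

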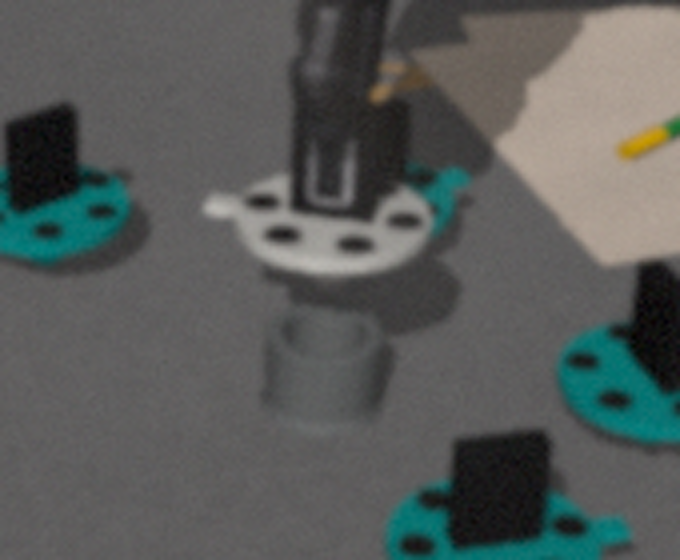

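```bash
python3 - <<'E'
from h import *
im=cam('side'); print(atz(im,361.2,212.5,.045))
im=cam('top'); cv2.imwrite('pics/t6.png',cv2.resize(im['pixels'][200:360,320:480],(590,590))[:,:,::-1])
E
```

```text
[ 0.47088973 -0.19365118  0.045     ]
```

Call:
play_rows --targets '[0, 1, -10, 0, 0, 1, -22, 0, 0, 1, -34, 0, 0, 1, -44, 0, 0, 1, -52, 0, 0, 1, -58, 0, 0, 1, -60, 0, 0, 1, -61, 0, 0, 1, -61, 0, 0, 1, -61, 0]'

```text
clock: 10.8
eef_pos: [0.4731, -0.198, 0.0676]
ee_rot: [[-0.083, -0.997, 0.003], [-0.996, 0.083, 0.043], [-0.043, 0.001, -0.999]]
ft_force: [0.2, -0.7, -3.0]
finger_gap: 0.013
```

Call:
play_rows --targets '[0, 0, -1, 0, 0, 0, -2, 0, 0, 0, -2, 0, 0, 0, -2, 0, 0, 0, -2, 0, 0, 0, -2, 0, 0, 0, -2, 0, 0, 0, 0, 0, 0, 0, 8, 0, 0, 0, 18, 0]' --gripper 1

```text
clock: 11.8
eef_pos: [0.4727, -0.1978, 0.0859]
ee_rot: [[-0.083, -0.997, 0.002], [-0.996, 0.083, 0.043], [-0.043, 0.002, -0.999]]
ft_force: [0.7, -0.5, 0.1]
finger_gap: 0.0855
```

```bash
python3 - <<'E'
from h import *
im=cam('wrist','w7');s=arm.state(); print(s['clock'],s['eef_pos'],s['ee_rot'].round(3).tolist(),s['finger_gap'],s['ft_force'])
E
```

```text
11.85 [ 0.4736048  -0.19824189  0.08770265] [[-0.083, -0.997, 0.004], [-0.996, 0.083, 0.042], [-0.043, -0.001, -0.999]] 0.08544212498980241 [0.72412988 0.09295378 2.39713976]
```

View pics/w7.png

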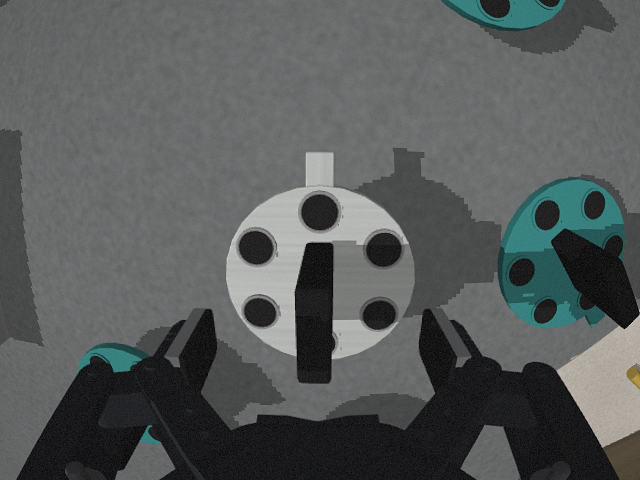

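Call:
play_rows --targets '[0, 0, 20, 0, 0, 0, 50, 0, 0, 0, 85, 0.14, 0, 0, 110, 0.28, 0, 0, 120, 0.42, 0, 0, 120, 0.56, 0, 0, 120, 0.7, 0, 0, 120, 0.84, 0, 0, 120, 0.98, 0, 0, 120, 1.12]'

```text
clock: 12.85
eef_pos: [0.473, -0.1979, 0.2059]
ee_rot: [[0.863, -0.504, -0.037], [-0.504, -0.864, 0.021], [-0.043, 0.001, -0.999]]
ft_force: [-0.4, 0.5, -0.2]
finger_gap: 0.0855
```

Call:
play_rows --targets '[0, 0, 0, 0.15, 0, 0, 0, 0.3, 0, 0, 0, 0.45, 0, 0, 0, 0.6, 0, 0, 0, 0.75, 0, 0, 0, 0.9, 0, 0, 0, 1.05, 0, 0, 0, 1.2, 0, 0, 0, 1.35, 0, 0, 0, 1.5]'

```text
clock: 13.85
eef_pos: [0.4729, -0.1979, 0.2059]
ee_rot: [[0.563, 0.826, -0.023], [0.825, -0.563, -0.037], [-0.043, 0.002, -0.999]]
ft_force: [0.0, -0.2, -0.7]
finger_gap: 0.0853
```

Call:
play_rows --targets '[0, 0, 0, 0.15, 0, 0, 0, 0.3, 0, 0, 0, 0.45, 0, 0, 0, 0.6, 0, 0, 0, 0.75, 0, 0, 0, 0.9, 0, 0, 0, 1.05, 0, 0, 0, 1.2, 0, 0, 0, 1.35, 0, 0, 0, 1.5]'

```text
clock: 14.85
eef_pos: [0.4729, -0.1979, 0.2059]
ee_rot: [[-0.783, 0.621, 0.035], [0.62, 0.784, -0.026], [-0.044, 0.001, -0.999]]
ft_force: [0.6, 0.0, -0.0]
finger_gap: 0.0854
```

```bash
python3 - <<'E'
from h import *
s=arm.state(); print(s['clock'],s['joint_positions'].round(2),s['eef_pos'],s['ee_rot'].round(3).tolist())
E
```

```text
14.85 [-22.33  11.74  -6.28  69.53  -0.62 -73.98] [ 0.47292459 -0.19789366  0.20592472] [[-0.783, 0.621, 0.035], [0.62, 0.784, -0.026], [-0.044, 0.001, -0.999]]
```

Call:
play_rows --targets '[0, 0, 0, 0.15, 0, 0, 0, 0.3, 0, 0, 0, 0.45, 0, 0, 0, 0.6, 0, 0, 0, 0.75, 0, 0, 0, 0.9, 0, 0, 0, 1.05, 0, 0, 0, 1.2, 0, 0, 0, 1.35, 0, 0, 0, 1.5]'

```text
clock: 15.85
eef_pos: [0.4729, -0.1979, 0.2059]
ee_rot: [[-0.674, -0.738, 0.029], [-0.738, 0.674, 0.032], [-0.044, 0.0, -0.999]]
ft_force: [0.0, -0.2, -0.2]
finger_gap: 0.0854
```

Call:
play_rows --targets '[0, 0, 0, 0.15, 0, 0, 0, 0.3, 0, 0, 0, 0.33, 0, 0, 0, 0.36, 0, 0, 0, 0.38, 0, 0, 0, 0.4, 0, 0, 0, 0.4, 0, 0, 0, 0.4, 0, 0, 0, 0.4, 0, 0, 0, 0.4]'

```text
clock: 16.85
eef_pos: [0.48, -0.1796, 0.2052]
ee_rot: [[-0.367, -0.93, 0.008], [-0.93, 0.367, 0.025], [-0.027, 0.001, -1.0]]
ft_force: [-0.3, -0.0, -0.2]
finger_gap: 0.0854
```

```bash
python3 - <<'E'
from h import *
s=arm.state(); print(s['clock'],s['joint_positions'].round(2),s['eef_pos'],s['ee_rot'].round(4).tolist())
E
```

```text
16.85 [ -21.46   14.08   -3.35   72.65    1.52 -179.93] [ 0.48001007 -0.17963925  0.2052323 ] [[-0.3667, -0.9303, 0.0084], [-0.9299, 0.3668, 0.0253], [-0.0266, 0.0015, -0.9996]]
```

Call:
play_rows --targets '[0, 0, 0, 0.02, 0, 0, 0, 0.04, 0, 0, 0, 0.06, 0, 0, 0, 0.08, 0, 0, 0, 0.08, 0, 0, 0, 0.08, 0, 0, 0, 0.08, 0, 0, 0, 0.08, 0, 0, 0, 0.08, 0, 0, 0, 0.08]'

```text
clock: 17.85
eef_pos: [0.4866, -0.1602, 0.2052]
ee_rot: [[-0.319, -0.948, 0.001], [-0.948, 0.319, 0.009], [-0.009, 0.002, -1.0]]
ft_force: [0.7, 0.2, -0.3]
finger_gap: 0.0852
```

```bash
python3 - <<'E'
from h import *
s=arm.state(); print(s['clock'],s['joint_positions'].round(2),s['eef_pos'],s['ee_rot'].round(4).tolist())
E
```

```text
17.85 [ -18.56   14.07   -3.35   72.68    0.54 -179.94] [ 0.48656679 -0.16022258  0.20524054] [[-0.3192, -0.9477, 0.0014], [-0.9476, 0.3192, 0.0095], [-0.0094, 0.0017, -1.0]]
```

Call:
play_rows --targets '[0, 0, 0, 0.015, 0, 0, 0, 0.03, 0, 0, 0, 0.045, 0, 0, 0, 0.045, 0, 0, 0, 0.045, 0, 0, 0, 0.045, 0, 0, 0, 0.045, 0, 0, 0, 0.045, 0, 0, 0, 0.045, 0, 0, 0, 0.045]'

```text
clock: 18.85
eef_pos: [0.4899, -0.1492, 0.2052]
ee_rot: [[-0.292, -0.956, -0.002], [-0.956, 0.292, 0.0], [0.0, 0.002, -1.0]]
ft_force: [1.3, -0.9, -1.1]
finger_gap: 0.0852
```

```bash
python3 - <<'E'
from h import *
s=arm.state(); print(s['clock'],s['joint_positions'].round(2),s['eef_pos'],s['ee_rot'].round(4).tolist())
im=cam('top'); p=im['pixels']; cv2.imwrite('pics/t8.png',p[:,:,::-1])
E
```

```text
18.85 [-1.6920e+01  1.4060e+01 -3.3600e+00  7.2680e+01 -1.0000e-02 -1.7994e+02] [ 0.48992998 -0.14915202  0.2052477 ] [[-0.2921, -0.9564, -0.0017], [-0.9564, 0.2921, 0.0003], [0.0002, 0.0017, -1.0]]
```

View pics/t8.png

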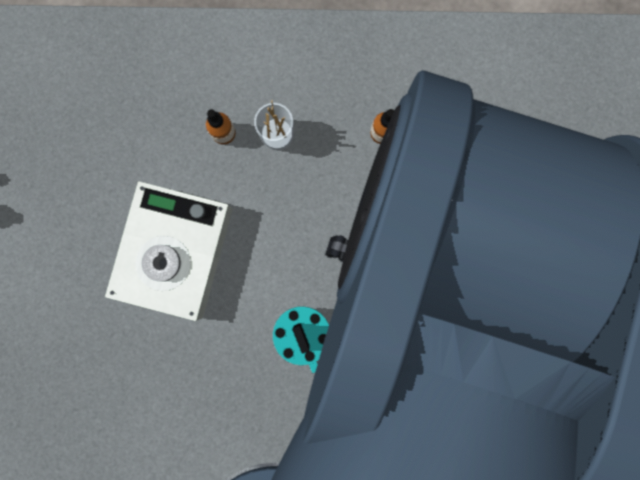

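Call:
play_rows --targets '[0, 0, 0, -0.147, -3, -8, 0, -0.294, -7, -16, 0, -0.441, -10, -24, 0, -0.588, -13, -32, 0, -0.735, -15, -40, 0, -0.882, -17, -48, 0, -1.029, -17, -48, 0, -1.176, -17, -48, 0, -1.323, -17, -48, 0, -1.47]'

```text
clock: 19.9
eef_pos: [0.4729, -0.1972, 0.2052]
ee_rot: [[-0.98, 0.2, 0.0], [0.2, 0.98, 0.002], [0.0, 0.002, -1.0]]
ft_force: [0.3, -0.2, -0.1]
finger_gap: 0.0854
```

Call:
play_rows --targets '[0, 0, 0, -0.147, 0, 0, 0, -0.294, 0, 0, 0, -0.441, 0, 0, 0, -0.588, 0, 0, 0, -0.735, 0, 0, 0, -0.882, 0, 0, 0, -1.029, 0, 0, 0, -1.176, 0, 0, 0, -1.323, 0, 0, 0, -1.46]'

```text
clock: 20.9
eef_pos: [0.4729, -0.1971, 0.2053]
ee_rot: [[0.091, 0.996, 0.002], [0.996, -0.091, 0.0], [0.0, 0.002, -1.0]]
ft_force: [-0.4, 0.2, -0.5]
finger_gap: 0.0852
```

```bash
python3 - <<'E'
from h import *
im=cam('wrist','w9');s=arm.state(); print(s['clock'],s['joint_positions'].round(2),s['eef_pos'],s['ee_rot'].round(4).tolist())
print(ray(im,320,240,True),proj(im,[.473,-.197,.053],True),proj(im,[.473,-.197,.109],True))
E
```

```text
20.95 [-2.265e+01  1.391e+01 -3.560e+00  7.245e+01  4.000e-02 -1.696e+01] [ 0.47293061 -0.1970929   0.20524456] [[0.0992, 0.9951, 0.0017], [0.9951, -0.0992, 0.0001], [0.0002, 0.0017, -1.0]]
(array([ 0.39410227, -0.18978205,  0.34783637]), array([ 0.30422274, -0.02037052, -0.9523831 ])) [317.25953139 222.44121553] [317.23387673 243.91683515]
```

View pics/w9.png

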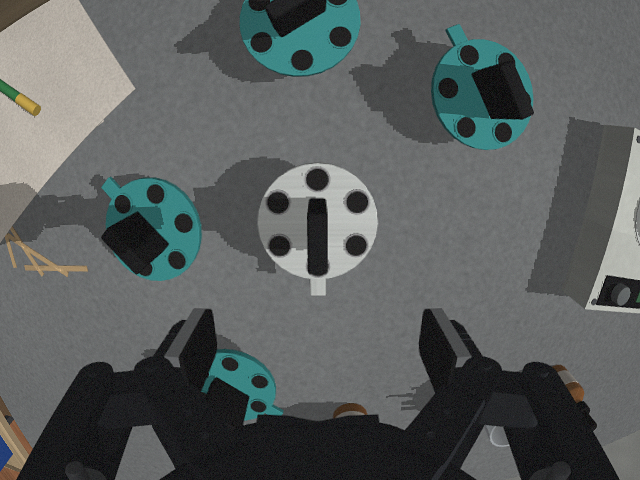

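Call:
play_rows --targets '[0, 0, -15, 0, 0, 0, -35, 0, 0, 0, -55, 0, 0, 0, -75, 0, 0, 0, -95, 0, 0, 0, -112, 0, 0, 0, -127, 0, 0, 0, -137, 0, 0, 0, -141, 0, 0, 0, -141, 0]'

```text
clock: 21.95
eef_pos: [0.4728, -0.1971, 0.0641]
ee_rot: [[0.084, 0.996, 0.001], [0.996, -0.084, 0.0], [0.0, 0.001, -1.0]]
ft_force: [0.2, -0.6, -0.3]
finger_gap: 0.0854
```

Call:
play_rows --targets '[0, 0, 0, 0, 0, 0, 0, 0, 0, 0, 0, 0, 0, 0, 0, 0, 0, 0, 0, 0, 0, 0, 0, 0, 0, 0, 0, 0, 0, 0, 0, 0, 0, 0, 0, 0, 0, 0, 0, 0]' --gripper 0 --newtons 100

```text
clock: 22.95
eef_pos: [0.4731, -0.1973, 0.0646]
ee_rot: [[0.085, 0.996, 0.002], [0.996, -0.085, -0.0], [-0.0, 0.002, -1.0]]
ft_force: [-0.2, -0.9, 5.0]
finger_gap: 0.0128
```

Call:
play_rows --targets '[0, 0, 3, 0, 0, 0, 10, 0, 0, 0, 25, 0, 0, 0, 42, 0, 0, 0, 60, 0, 0, 0, 78, 0, 0, 0, 96, 0, 0, 0, 114, 0, 0, 0, 128, 0, 0, 0, 130, 0]'

```text
clock: 23.95
eef_pos: [0.4736, -0.1974, 0.196]
ee_rot: [[0.085, 0.996, 0.004], [0.996, -0.085, -0.001], [-0.0, 0.004, -1.0]]
ft_force: [-0.3, -0.4, -4.2]
finger_gap: 0.0128
```

```bash
python3 - <<'E'
from h import *
im=cam('wrist','w10');s=arm.state(); print(s['clock'],s['joint_positions'].round(2),s['eef_pos'],s['ee_rot'].round(4).tolist(),s['ft_force'],s['ft_torque'])
E
```

```text
24.0 [-2.265e+01  1.406e+01 -4.820e+00  7.094e+01  4.000e-02 -1.780e+01] [ 0.47336334 -0.19724169  0.19520205] [[0.0846, 0.9964, 0.0032], [0.9964, -0.0846, -0.0005], [-0.0002, 0.0032, -1.0]] [ 0.22233249 -0.44241538 -2.35313179] [ 0.01381214 -0.04155648  0.04718641]
```

View pics/w10.png

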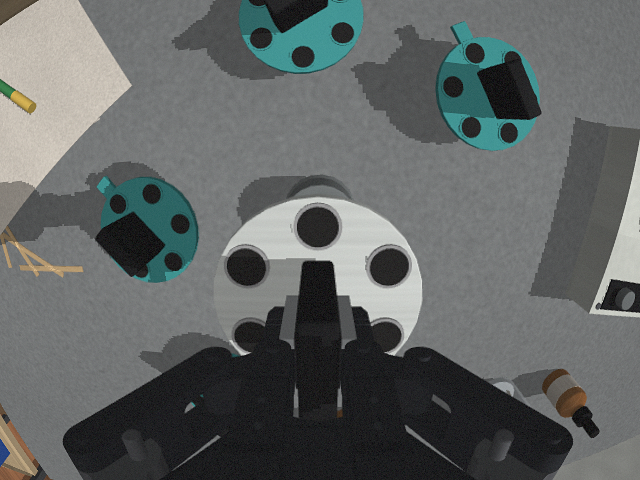

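```bash
python3 fh.py
```

```text
[ 0.47300272 -0.19711065  0.1943234 ]
disc in tool(-y,x) [ 0.002  -0.0015  0.054 ] 6.652906068426256e-05 46
disc in tool(-y,x) [ 0.0079 -0.0019  0.05  ] 0.00010505261173120564 46
tab px max 0.0683863422237063 py range -0.01479202188390929 0.014885868595741857
```

Call:
play_rows --targets '[4, 15, 0, 0, 16, 55, 0, 0, 29, 97, 0, -0.01, 42, 139, 0, -0.02, 55, 181, 0, -0.03, 68, 223, 0, -0.04, 81, 265, 0, -0.055, 94, 307, 0, -0.055, 107, 349, 0, -0.055, 119, 380, 0, -0.055]'

```text
clock: 25.05
eef_pos: [0.5916, 0.1854, 0.1929]
ee_rot: [[0.138, 0.99, 0.0], [0.99, -0.138, -0.0], [-0.0, 0.0, -1.0]]
ft_force: [0.5, -1.1, -3.0]
finger_gap: 0.0131
```

```bash
python3 - <<'E'
from h import *
s=arm.state(); print(s['clock'],s['joint_positions'].round(2),s['eef_pos'],s['ee_rot'].round(4).tolist(),s['qd'].round(1))
im=cam('wrist','w11')
s=arm.state(); print(s['eef_pos'])
E
```

```text
25.05 [ 1.741e+01  2.723e+01  1.371e+01  7.648e+01 -1.000e-02  2.534e+01] [0.59160787 0.18542794 0.19291971] [[0.1379, 0.9904, 0.0001], [0.9904, -0.1379, -0.0002], [-0.0002, 0.0001, -1.0]] [23.5 25.2 38.9 13.6 -0.5 23.7]
[0.59261883 0.18907353 0.19234737]
```

View pics/w11.png

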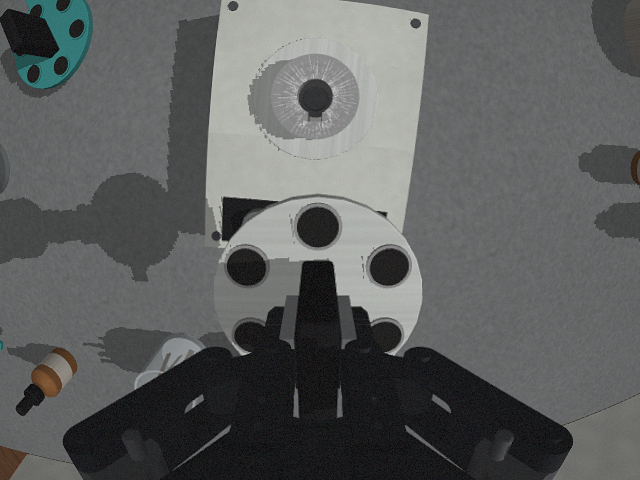

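```bash
cat > fb.py <<'E'
from h import *
from scipy.optimize import least_squares
for rep in range(2):
    im=cam('wrist'); st=arm.state(); p=im['pixels'].astype(np.float32).mean(2)
    u0,v0=proj(im,[.493,.1965,.07],True); print('pred',u0,v0, st['eef_pos'],st['qd'].round(1).tolist())
    U,V=int(u0)-35,int(v0)-35
    big=cv2.resize(cv2.GaussianBlur(p,(3,3),0)[V:V+70,U:U+70],None,fx=6,fy=6,interpolation=cv2.INTER_CUBIC)
    if rep==0: cv2.imwrite('pics/fb.png',big)
    for th in (65,80,95):
        n,l,s_,ce=cv2.connectedComponentsWithStats((big<th).astype(np.uint8))
        ks=[k for k in range(1,n) if np.hypot(ce[k][0]-210,ce[k][1]-210)<70]
        if not ks: continue
        k=max(ks,key=lambda k:s_[k,4])
        cs,_=cv2.findContours((l==k).astype(np.uint8),cv2.RETR_EXTERNAL,cv2.CHAIN_APPROX_NONE); c=max(cs,key=cv2.contourArea)[:,0]
        W=np.array([atz(im,(u+.5)/6+U-.5,(v+.5)/6+V-.5,.07,True)[:2] for u,v in c])
        def f(x):
            d=W-x[:2];a=x[2];X=d@[np.cos(a),np.sin(a)];Y=d@[-np.sin(a),np.cos(a)]
            return np.minimum(np.hypot(X,Y)-.0125,np.maximum(np.abs(X-.009)-.009,np.abs(Y)-.005))+x[3]
        s=least_squares(f,[*W.mean(0),-.14,0],loss='soft_l1',f_scale=.0007)
        print(th,s_[k,4],s.x[:2].round(4),np.degrees(s.x[2]).round(1),s.x[3].round(4),s.cost)
E
python3 fb.py
```

```text
pred 308.10855522214644 96.48104029640868 [0.59202904 0.18660036 0.19221071] [-3.3, -2.5, -3.4, -0.3, -1.1, -2.6]
65 31367 [0.4922 0.198 ] -10.4 0.0012 8.04453907235967e-05
80 33792 [0.4921 0.1979] -10.0 0.0009 8.269145659506471e-05
95 35789 [0.4919 0.1978] -10.1 0.0006 7.794380261701648e-05
pred 311.9860970711593 96.82728854563601 [0.59164293 0.18458004 0.1924599 ] [-2.5, -2.0, -2.0, 0.0, -0.5, -0.9]
65 31486 [0.4922 0.198 ] -10.9 0.0012 8.549045951515178e-05
80 33935 [0.492  0.1979] -10.7 0.0008 8.41124805437681e-05
95 35935 [0.492  0.1978] -10.6 0.0005 8.165013198168545e-05[ WARN:0@2.183] global loadsave.cpp:1063 imwrite_ Unsupported depth image for selected encoder is fallbacked to CV_8U.
```

View pics/fb.png

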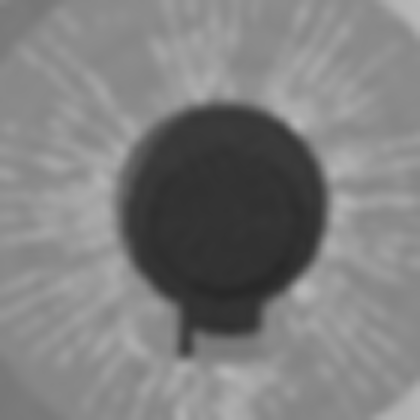

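Call:
play_rows --targets '[-20, 3, 0, 0, -50, 7, 0, 0, -80, 12, 0, 0, -99.4, 14.5, -10, 0, -99.4, 14.5, -30, 0, -99.4, 14.5, -50, 0, -99.4, 14.5, -60, 0, -99.4, 14.5, -66, 0, -99.4, 14.5, -68, 0, -99.4, 14.5, -68, 0]'

```text
clock: 26.2
eef_pos: [0.4928, 0.1973, 0.1265]
ee_rot: [[0.14, 0.99, 0.002], [0.99, -0.14, 0.0], [0.0, 0.002, -1.0]]
ft_force: [0.1, -0.1, -3.3]
finger_gap: 0.0128
```

```bash
python3 - <<'E'
from h import *
im=cam('side');t=cam('top')
s=arm.state(); print(s['clock'],s['joint_positions'].round(2),s['eef_pos'],s['ee_rot'].round(4).tolist(),s['qd'].round(1),s['ft_force'])
o=np.zeros((580,800,3),np.uint8);o[:,:400]=cv2.resize(im['pixels'][260:405,240:340],(400,580));o[:400,400:]=cv2.resize(t['pixels'][210:310,110:210],(400,400))
cv2.imwrite('pics/c12.png',o[:,:,::-1])
# expected hub rim centre vs tip
e=s['eef_pos']; print(proj(im,[.4925,.1974,.07]),proj(im,e+[0,0,-.0515]))
E
```

```text
26.3 [ 2.185e+01  1.808e+01 -9.520e+00  6.226e+01 -4.000e-02  2.986e+01] [0.49295837 0.19745522 0.12685027] [[0.1393, 0.9902, 0.0026], [0.9903, -0.1393, 0.0002], [0.0006, 0.0025, -1.0]] [ 0.  -0.  -0.  -0.1  0.  -0.1] [ 0.24040595 -0.62583932 -2.28764214]
[312.33062497 332.94692609] [311.99852415 330.39669911]
```

View pics/c12.png

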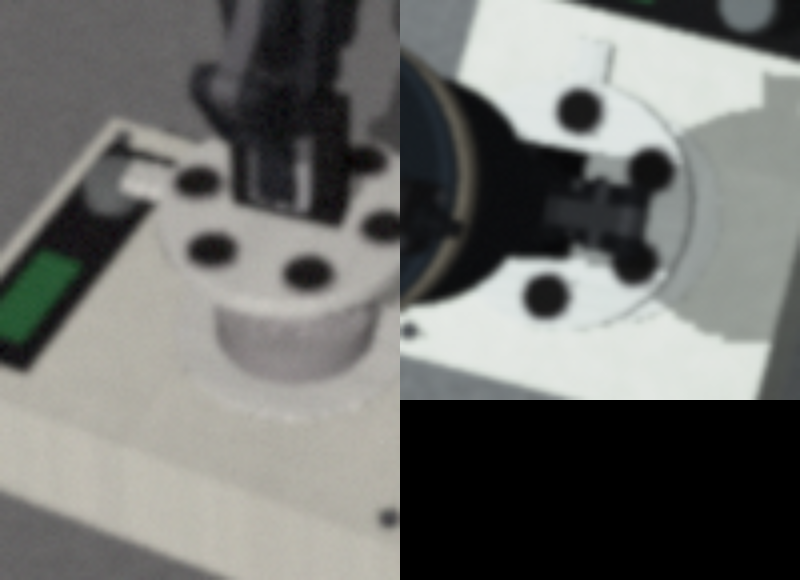

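Call:
play_rows --targets '[0, 0, -2, 0, 0, 0, -4, 0, 0, 0, -6, 0, 0, 0, -8, 0, 0, 0, -10, 0, 0, 0, -12, 0, 0, 0, -14, 0, 0, 0, -15, 0, 0, 0, -16, 0, 0, 0, -16, 0]'

```text
clock: 27.3
eef_pos: [0.4925, 0.1974, 0.1102]
ee_rot: [[0.139, 0.99, 0.002], [0.99, -0.139, -0.0], [0.0, 0.002, -1.0]]
ft_force: [-0.9, -0.4, -3.1]
finger_gap: 0.013
```

Call:
play_rows --targets '[0, 0, -1, 0, 0, 0, -2, 0, 0, 0, -3, 0, 0, 0, -4, 0, 0, 0, -5, 0, 0, 0, -5, 0, 0, 0, -5, 0, 0, 0, -5, 0, 0, 0, -5, 0, 0, 0, -5, 0]'

```text
clock: 28.3
eef_pos: [0.4926, 0.1974, 0.1053]
ee_rot: [[0.139, 0.99, 0.002], [0.99, -0.139, -0.0], [0.0, 0.002, -1.0]]
ft_force: [-0.6, 0.8, -3.2]
finger_gap: 0.0128
```

Call:
play_rows --targets '[0, 0, -1, 0, 0, 0, -2, 0, 0, 0, -3, 0, 0, 0, -4, 0, 0, 0, -5, 0, 0, 0, -6, 0, 0, 0, -7, 0, 0, 0, -8, 0, 0, 0, -8, 0, 0, 0, -8, 0]'

```text
clock: 29.3
eef_pos: [0.4926, 0.1974, 0.0974]
ee_rot: [[0.139, 0.99, 0.002], [0.99, -0.139, 0.0], [0.0, 0.002, -1.0]]
ft_force: [-0.6, -0.7, 2.9]
finger_gap: 0.0128
```

Call:
play_rows --targets '[0, 0, -1, 0, 0, 0, -2, 0, 0, 0, -3, 0, 0, 0, -4, 0, 0, 0, -5, 0, 0, 0, -6, 0, 0, 0, -7, 0, 0, 0, -7.5, 0, 0, 0, -7.5, 0, 0, 0, -7.5, 0]'

```text
clock: 30.3
eef_pos: [0.4926, 0.1974, 0.0899]
ee_rot: [[0.139, 0.99, 0.002], [0.99, -0.139, 0.0], [0.0, 0.002, -1.0]]
ft_force: [-0.9, -1.1, 6.8]
finger_gap: 0.0128
```

Call:
play_rows --targets '[0, 0, -0.3, 0, 0, 0, -0.6, 0, 0, 0, -0.9, 0, 0, 0, -1.2, 0, 0, 0, -1.2, 0, 0, 0, -1.2, 0, 0, 0, -1.2, 0, 0, 0, -1.2, 0, 0, 0, -1.2, 0, 0, 0, -1.2, 0]'

```text
clock: 31.3
eef_pos: [0.4927, 0.1975, 0.0896]
ee_rot: [[0.139, 0.99, 0.003], [0.99, -0.139, 0.0], [0.001, 0.003, -1.0]]
ft_force: [-8.1, -4.1, 23.0]
finger_gap: 0.0128
```

Call:
play_rows --targets '[0, 0, -0.3, 0, 0, 0, -0.6, 0, 0, 0, -0.6, 0, 0, 0, -0.6, 0, 0, 0, -0.6, 0, 0, 0, -0.6, 0, 0, 0, -0.6, 0, 0, 0, -0.6, 0, 0, 0, -0.6, 0, 0, 0, -0.6, 0]'

```text
clock: 32.3
eef_pos: [0.4927, 0.1974, 0.0895]
ee_rot: [[0.139, 0.99, 0.003], [0.99, -0.139, 0.0], [0.001, 0.003, -1.0]]
ft_force: [-12.9, -5.0, 33.4]
finger_gap: 0.0128
```

```bash
python3 - <<'E'
from h import *
im=cam('side');t=cam('top');w=cam('wrist','w13')
s=arm.state(); print(s['clock'],s['joint_positions'].round(2),s['eef_pos'],s['ee_rot'].round(4).tolist(),s['ft_force'],s['ft_torque'])
o=np.zeros((580,800,3),np.uint8);o[:,:400]=cv2.resize(im['pixels'][260:405,240:340],(400,580));o[:400,400:]=cv2.resize(t['pixels'][210:310,110:210],(400,400))
cv2.imwrite('pics/c13.png',o[:,:,::-1])
E
```

```text
32.45 [ 2.186e+01  1.958e+01 -1.313e+01  5.712e+01 -4.000e-02  2.987e+01] [0.49271005 0.19747263 0.08955413] [[0.1392, 0.9903, 0.0031], [0.9903, -0.1392, 0.0005], [0.0009, 0.003, -1.0]] [-11.95319971  -5.36276405  33.28673187] [-1.10199777  2.44202854 -0.01005789]
```

View pics/c13.png

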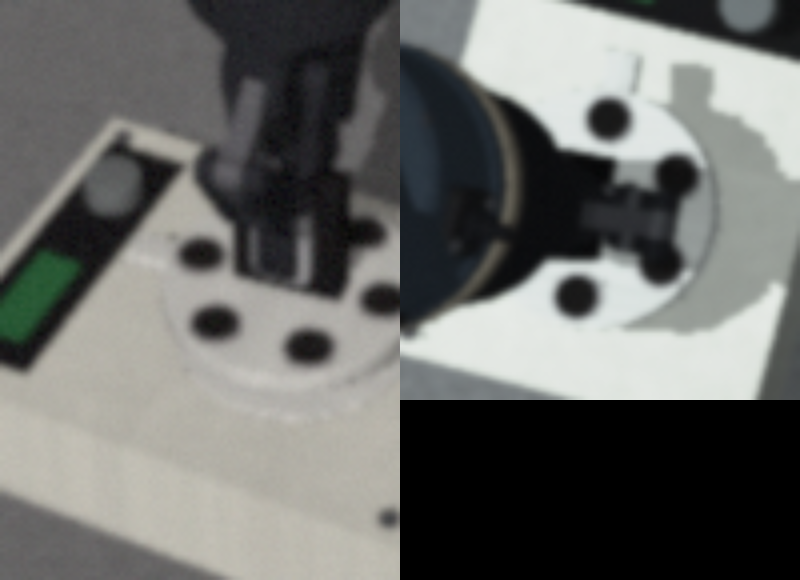

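View pics/w13.png

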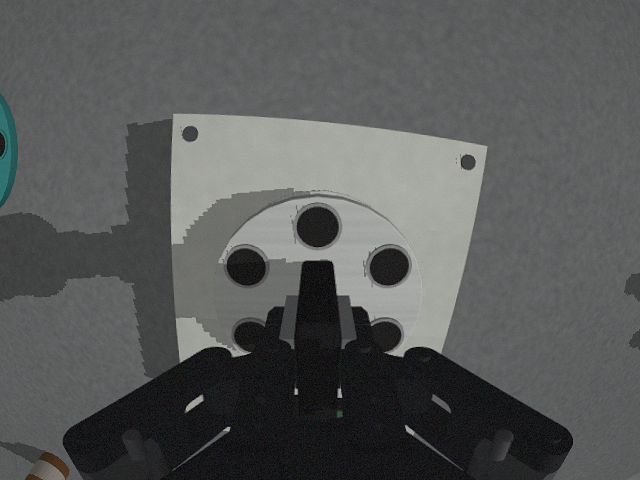

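Call:
play_rows --targets '[-0.3, -0.1, 0, 0, -0.6, -0.2, 0, 0, -0.8, -0.4, 0, 0, -0.8, -0.4, 0, 0, -0.8, -0.4, 0, 0, -0.8, -0.4, 0, 0, -0.8, -0.4, 0, 0, -0.8, -0.4, 0, 0, -0.8, -0.4, 0, 0, -0.8, -0.4, 0, 0]'

```text
clock: 33.45
eef_pos: [0.4927, 0.1974, 0.0895]
ee_rot: [[0.139, 0.99, 0.004], [0.99, -0.139, 0.001], [0.002, 0.004, -1.0]]
ft_force: [-5.6, -2.1, 26.1]
finger_gap: 0.0129
```

```bash
python3 - <<'E'
from h import *
s=arm.state(); print(s['clock'],s['eef_pos'],s['ft_force'],s['finger_gap'],s['qd'].round(2))
print(arm.finish_job())
E
```

```text
33.45 [0.49267032 0.19743281 0.08953405] [-5.62149595 -2.11312946 26.08813249] 0.012873900710986846 [ 0.16  0.04  0.01  0.   -0.08 -0.01]
the job is handed in; nothing more can be done
None
```

The indexing plate is in the drive hub, pressed fully home and still held, so you can do up the lock screw. I handed the job in at 33.5 s of the 54 s allowed; the interface reports no verdict.

**What went wrong on the way:** I first gripped the plate with the tool the wrong way round. On the way to the drive the last joint reached its 180° limit, which also left the tool tilted by about 2.5°. I put the plate back in its stand, straightened the tool and turned it half round. Then I gripped the plate again and carried it to the drive.

**Fitting:** The wrist camera showed the keyway pointing about -8° in the world frame. I set the plate to that angle. The key went in without catching on the rim, so no turning search was needed.

**Last checks:**
- **Spring:** It came in at the expected depth, and the vertical force rose from -3 N to about +7 N as it compressed.
- **Fully home:** The tool then came to a hard stop at a height of 89.5 mm, the value I had worked out for fully home. Commanding it 0.6 mm lower moved it by only 0.1 mm or so. The side picture shows the disc down on the hub.
- **Press and grip:** At hand-in the wrist force was 26 N vertically and about 6 N sideways. The fingers were still closed on the bar.
- **Small leftover:** About 0.2° of tool tilt remained, along with that sideways load. I eased the sideways load from about 13 N before finishing.

I never touched the bottles, the cup of test strips or the turquoise look-alikes, though I took no final picture just to confirm that.

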